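Press a mended book

TASK

Push the red book all the way into the blue book press, square against the two brass stops at the back. Then grip the press's T-handle and turn it clockwise until the rising resistance shows that the book is firmly clamped, without crushing it, and let go. Push gently and leave everything else on the table where it is.

Things in the scene. Friction and masses are not known exactly. Their poses are not given: they have to be found in the camera images.
- press: Blue steel book press, fixed. Origin on the table surface under the vertical screw axis; z up, x points into the press (its open mouth faces -x). Base plate 230 x 230 mm, 20 mm thick: the book lies on it, 20 mm above the table. Two columns 26 x 24 mm at y = +-95 mm (166 mm clear between them) carry a crossbeam across x = 0.
- beam_top (a point): Middle of the crossbeam's top, 121 mm above the table, on the screw axis. The beam is 40 mm wide in the press's x, 214 mm long in y and 25 mm thick; a steel collar of 32 mm diameter stands 5 mm above it.
- stops (a point): Midway between the two brass stop pins at the back of the base, on the line that touches their front faces: x = 91 mm in the press's frame, 36 mm above the table. The pins stand 45 mm to either side, are 14 mm across and reach 52 mm above the table. Pushed at a single point, a skewed book jams against one pin; pushed with two spread fingertips it is squared on the way.
- book: Red hardback, lying flat, 182 (x) x 128 (y) x 24 (z) mm, 0.3 to 0.6 kg, at first partly out of the mouth and a little askew. Origin at the centre of its underside. Fully home its far edge touches both stops, its origin is at x = 0 of the press and its x axis along the press's. It slides with 1 to 5 N; pushing it with more than 40 N damages it.
- platen: Aluminium pressing plate 110 x 120 x 10 mm under the crossbeam, origin at the centre of its underside; the handle lowers it 2.55 mm per rad (16 mm a turn). Under it hangs a springy black rubber facing of unknown thickness (19 to 22 mm), so its height does not tell when the book is touched. The gap is 2 to 7 mm at first; after touch the push on the book grows with turning, at first 25, later 50 N per rad.
- handle: Steel T-handle with red ends: bar 90 mm long (its x axis), 14 x 14 mm section, on a 12 mm post. Origin mid-bar on the screw axis, always 168 mm above the table. Clockwise from above (yaw falling) tightens; 2 to 4.5 rad in all; it stays where left. Free turning takes 0.28 N m of friction; each N of push on the book adds 0.00255 N m.
- bar_end (a point): Middle of one end face of the T-handle's bar, 45 mm from the screw axis. How tight: 30 to 95 N of push clamps the book well, best 60 N: 0.15 N m more than in free turning, some 1.5 rad after first touch. Over 120 N (0.31 N m more) crushes it. In a halt the screw's friction may push either way, so compare moments (signed, counter-clockwise against the turning) all read alike: all turning or all just after a step.
- brush: Hand brush lying beside the press (+y side); leave alone.
- folder: Ivory paper-folding stick 150 x 22 x 6 mm lying beside the press (-y side); leave alone.
- books: Stack of three books, 210 x 148 x 77 mm; leave alone.
- paste_jar: White jar with blue cap, 70 mm across, 90 mm high; leave alone.
- tape: Roll of brown tape lying flat, 90 mm across, 25 mm high; leave alone.
- screwdriver: Screwdriver with red handle; leave alone.
Things that resemble listed ones, but are neither listed nor needed, are in the scene too. Of the things that look like the book, the middle-sized one is meant.

How it is judged:
By the outcome, as a careful person would: the job done as asked, in the order asked, and still so for the second after the job is handed in, with the robot touching nothing.
It also fails if it takes over 72 s, if anything falls off the work surface, if the arm or the gripper's body presses on something with over 40 N, if the wrist force passes 120 N, or if a joint passes its speed limit or range.

ROBOT

A 7-joint arm with a two-finger parallel gripper is mounted at the origin on the work surface. World frame = base frame: x ahead of the robot, y to its left, z up, the work surface at z = 0. Lengths are in m, angles in rad, forces in N, time in s.
With the tool pointing down it reaches from about 0.35 to 0.9 m from the base axis. Payload 7.2 kg.
Tool frame: the origin (TCP) lies on the centre line of the jaws, within the pads' length; the fingertips stand 19 mm ahead of it and the grasp point (between the pads) is the TCP; z points along the fingers, y is the line along which they close (so a half turn about z gives the same grasp; the last joint's range is limited). The gripper opens to 88 mm and grips with 3 to 60 N. Pads are 20 mm wide; open, the fingers measure 115 mm over their backs; the gripper's body (75 mm by 178 mm) begins 61 mm behind the grasp point.
Start: joints at [1.211, 0.411, -0.013, 1.596, 0.006, 1.134, -0.082], TCP at [0.18, -0.599, 0.242] pointing down, gripper open.
Joint ranges: [-2.95, 2.95], [-0.29, 1.99], [-1.47, 1.44], [0.14, 2.54], [-1.03, 4.17], [0.13, 1.85], [-2.86, 2.86]. Speed limits (rad/s): [2.39, 2.39, 3.01, 3.01, 3.14, 3.14, 3.14].

INTERFACE

Orientations are given as a unit quaternion [w, x, y, z].
In Python, from bench import read_state, capture, get_calibration, close_job gives the robot as it stands.
- The arm moves only by the shell command python3 -m handwheel 'ROWS'. ROWS is JSON, a list of rows, each a list of 5 numbers: the opening, from -1 (shut) to 1 (fully open), so that 0 is half open, then the shift along the tool's x, y, z in cm, then the turn about the tool's z in degrees. A call has 1 to 12 rows; each row is the pose to reach, as a shift and turn from the pose commanded when the call began, along the tool's axes at that moment; what a row does not reach only later rows make up. A row lasts 1/10 s, in which the tool goes at most 50 mm and 8.59 degrees, less where a joint would pass 70% of its speed; a pose out of reach is approached as far as the arm can. A call with a gripper value outside its range is refused whole. The fingers move at their own pace and stop on an object; the grip force is fixed at half the most. Time passes only in rows, so rows that repeat a pose let the fingers close. It gives the time, the measured TCP pose, the force, the opening and the grip force at its end, in the units of the state.
- read_state(): the state, without advancing time (a new reading comes with each control period).
- capture(name): name is "scene" or "top"; returns (picture, depth): 384x512x3 uint8, red, green, blue; 384x512 float32, m along the optical axis (not along the pixel's ray), 0 where there is no reading.
- get_calibration(name): a dict with "fx", "fy", "cx", "cy" (pixels), "dist_coeffs" ([k1, k2, p1, p2, k3] as OpenCV has them; the pictures are not rectified), "rvec" (rotation vector, rad) and "tvec" (3), from world to camera coordinates, as OpenCV has them. Camera axes: x right, y down, z forward; pixel columns grow to the right and rows downward; lengths in m; the calibration is good to about 2 mm. A picture is of the moment at which its call begins. get_calibration takes no time and is no camera call.
- close_job(): hands the job in; it is judged then, once.
The state is a dict: "clock": time; "joint_positions": joint angles; "qd": joint speeds; "effort": joint torques, N m; "position": TCP position; "ee_rot": TCP orientation; "contact_force": force on the tool from outside, world axes, zero at the start; "torque": the same for the moment, N m; "finger_gap": finger opening in m; "finger_force": force on a finger pad.
Only numpy, scipy, OpenCV 4.12 (cv2) and the standard library are available. Lean on these libraries where they do the work, as an engineer would, in place of code of your own. Each camera call takes 0.05 s, during which the arm holds its last target. There are 200 camera calls.

## Working session

There is one attempt and no reset: what is moved stays moved. The work goes in short steps, Python scripts to look and compute and a shell command to move; the robot and the scene stay as the last step left them, time stands still between calls to the robot, and variables do not carry over. Pictures are saved under pics/ and viewed, at most 10 in all, crops included, and the job is handed in when it is done.

```bash
mkdir -p pics; cat > h.py <<'E'
import numpy as np, cv2
from bench import *
def cam(n):
    c=get_calibration(n); K=np.array([[c['fx'],0,c['cx']],[0,c['fy'],c['cy']],[0,0,1]]); d=np.array(c['dist_coeffs'],float)
    R=cv2.Rodrigues(np.array(c['rvec'],float))[0]; return K,d,R,np.array(c['tvec'],float).ravel()
def cloud(n,dep):
    K,d,R,t=cam(n); h,w=dep.shape
    g=np.stack(np.meshgrid(np.arange(w),np.arange(h)),-1).reshape(-1,1,2).astype(float)
    u=cv2.undistortPoints(g,K,d).reshape(h,w,2)
    P=np.dstack([u*dep[...,None],dep])
    return (P-t)@R
def atz(n,px,z):
    K,d,R,t=cam(n); u=cv2.undistortPoints(np.array(px,float).reshape(-1,1,2),K,d).reshape(-1,2)
    r=np.c_[u,np.ones(len(u))]@R; c=-R.T@t; return c+r*((z-c[2])/r[:,2])[:,None]
E
python3 - <<'E'
from h import *
ims=[]
for n in("scene","top"):
    p,d=capture(n); np.savez(n,p=p,d=d); cv2.imwrite(f"pics/{n}.png",cv2.resize(p[...,::-1],(800,600)))
    K,dd,R,t=cam(n); print(n,-R.T@t,R[2])
s=read_state(); print(s)
E
```

```text
scene [ 1.17781132 -0.83524682  0.82832868] [-0.53631831  0.64614731 -0.54300675]
top [0.2507952  0.01076429 1.24780137] [ 0.18803881 -0.01180424 -0.98209066]
{'clock': 0.1, 'joint_positions': array([ 1.21081031,  0.41178255, -0.01272409,  1.59691155,  0.0056256 ,
        1.13431867, -0.08219921]), 'qd': array([ 0.00168749, -0.00077665, -0.00099647, -0.00256006,  0.00019789,
       -0.00033071, -0.00024024]), 'effort': array([ 3.26634123e-03, -5.89098465e+01,  6.44160546e-01, -2.91709685e+01,
       -5.36770723e-02,  1.44940420e-02,  7.57762518e-05]), 'position': array([ 0.17963695, -0.59819998,  0.24093636]), 'ee_rot': array([-6.73991485e-04,  9.89372849e-01,  1.45399058e-01, -1.57630929e-04]), 'contact_force': array([-0.32425453, -0.732299  , -0.51606154]), 'torque': array([0.01494022, 0.05348062, 0.08030856]), 'finger_force': 0.0, 'finger_gap': 0.08766067959487772}
```

View pics/scene.png

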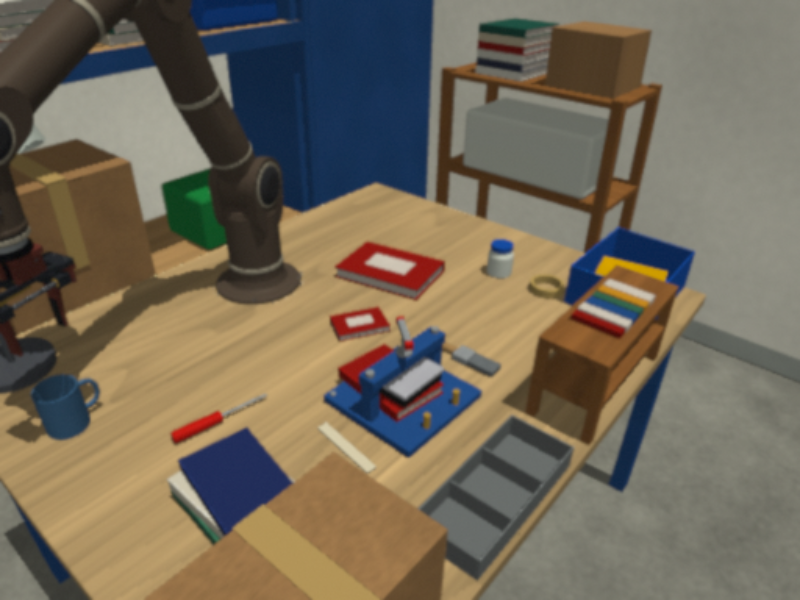

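View pics/top.png

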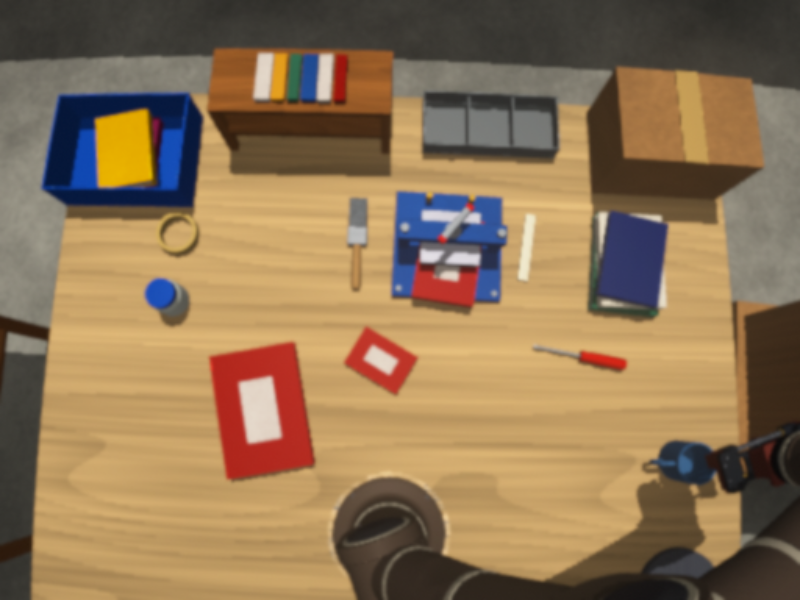

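The scene picture shows the press at about (400,395). In the top picture the press is at (450,245), with the T-handle at (457,223). There are three red books in the top picture: large (262,410), small (381,360) and one in the press mouth (447,285). The middle-sized one, lying in the press, fits the description. I'll confirm it in a crop while measuring.

```bash
python3 - <<'E'
from h import *
f=np.load("top.npz"); p,d=f['p'],f['d']; P=cloud("top",d)
hsv=cv2.cvtColor(p,cv2.COLOR_RGB2HSV); H,S,V=[hsv[...,i].astype(int) for i in range(3)]
roi=np.zeros(d.shape,bool); roi[115:205,235:335]=1
x0,y0,x1,y1=215,105,345,205
cv2.imwrite("pics/crop.png",cv2.resize(p[y0:y1,x0:x1,::-1],(780,600),interpolation=cv2.INTER_CUBIC))
def rect(m,z,name):
    ys,xs=np.where(m); q=atz("top",np.c_[xs,ys],z)[:,:2]
    r=cv2.minAreaRect(q.astype(np.float32)); print(name,len(xs),np.round(r[0],4),np.round(r[1],4),round(r[2],2))
blue=roi&(H>100)&(H<125)&(S>120); z=P[...,2]
print("z hist blue",np.histogram(z[blue],bins=np.arange(-.01,.2,.01)))
beam=blue&(z>.105)&(z<.135); 
rect(beam,.121,"beam"); print(np.median(P[beam],0))
base=blue&(z<.04); rect(base,.02,"base")
red=roi&((H<8)|(H>172))&(S>130)
print("z red",np.histogram(z[red],bins=np.arange(-.01,.2,.01))[0])
bk=red&(z<.07); rect(bk,.044,"book"); print(np.median(z[bk]))
hd=red&(z>.13); 
n,l,st,c=cv2.connectedComponentsWithStats(hd.astype(np.uint8))
for i in range(1,n): print("handle end",st[i,4],c[i],atz("top",c[i],.175))
for nm,w in(("large",(slice(210,310),slice(130,205))),("small",(slice(205,255),slice(218,270)))):
    m=np.zeros_like(roi); m[w]=1; rect(m&((H<8)|(H>172))&(S>130),.02,nm)
E
```

```text
z hist blue (array([  0,   1, 796, 472,   4,   4,   1,   4,   1,   0,   2,  11, 324,
       294,   0,   0,   0,   0,   0,   0]), array([-0.01,  0.  ,  0.01,  0.02,  0.03,  0.04,  0.05,  0.06,  0.07,
        0.08,  0.09,  0.1 ,  0.11,  0.12,  0.13,  0.14,  0.15,  0.16,
        0.17,  0.18,  0.19]))
beam 623 [ 0.5904 -0.1048] [0.2081 0.0441] 88.57
[ 0.59024741 -0.09457197  0.11981717]
base 1273 [ 0.592  -0.1086] [0.2214 0.2235] 88.42
z red [  1   1   4  25  62 686   2   0   0   0   0   0   1   0   0   0   0   2
  28   0]
book 781 [ 0.574  -0.1108] [0.1264 0.2235] 82.8
0.043005095657487676
handle end 13 [300.38461538 131.84615385] [[ 0.62593794 -0.1346762   0.175     ]]
handle end 19 [282.47368421 153.10526316] [[ 0.55930308 -0.08249706  0.175     ]]
handle end 1 [276. 186.] [[ 0.46169761 -0.0650911   0.175     ]]
large 3510 [0.2372 0.2652] [0.2507 0.178 ] 12.09
small 799 [0.3456 0.0258] [0.1226 0.0868] 60.5
```

View pics/crop.png

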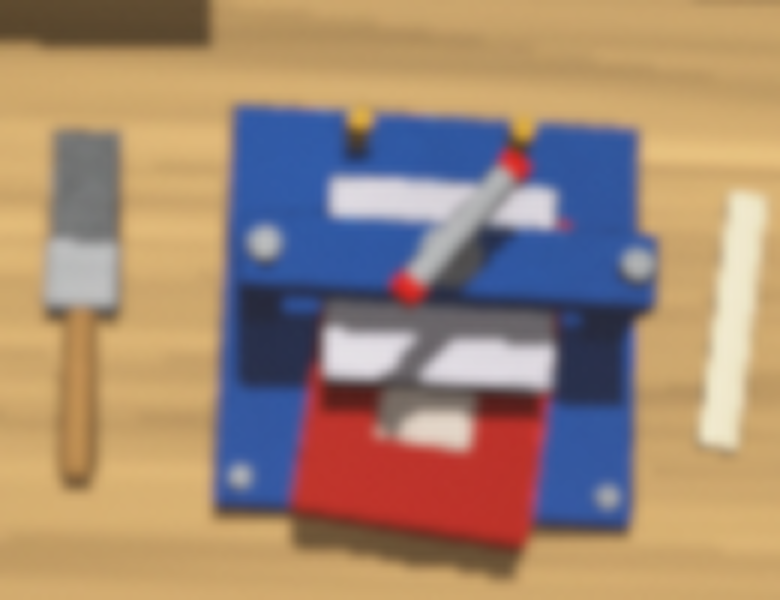

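The crop confirms it. The book in the press (crop near edge (290,510) to (525,548)) is red with a white label and is larger than the small one and smaller than the large one. The handle's red ends are at crop (515,165) and (408,288). Next I'll fit the near edge of the book.

```bash
cat >> h.py <<'E'
PO=np.array([.592,-.108]); PY=np.radians(-1.6)
def topress(q,yaw=PY):
    c,s=np.cos(yaw),np.sin(yaw); return (np.asarray(q)[...,:2]-PO)@np.array([[c,-s],[s,c]])
def book(p,d,show=True):
    """near-edge line of the book in press frame, from red top-face pixels"""
    hsv=cv2.cvtColor(p,cv2.COLOR_RGB2HSV).astype(int); P=cloud("top",d)
    m=((hsv[...,0]<8)|(hsv[...,0]>172))&(hsv[...,1]>130)&(abs(P[...,2]-.044)<.007)
    m[:115]=m[205:]=0; m[:,:235]=m[:,335:]=0
    q=topress(P[m]); y=q[:,1]; out=[]
    for b in np.arange(-.06,.06,.008):
        k=(y>b)&(y<b+.008)
        if k.sum()>3: out.append((b+.004,q[k,0].min()))
    out=np.array(out); s,c=np.polyfit(out[:,1] if 0 else out[:,0],out[:,1],1)
    print("near edge x at y=0 %.4f slope deg %.2f"%(c,np.degrees(np.arctan(s))), "y range",np.round([y.min(),y.max()],4))
def where():
    s=read_state(); w,x,y,z=s['ee_rot']
    X=np.array([1-2*(y*y+z*z),2*(x*y+w*z)]); print("t",round(s['clock'],2),"pos",np.round(s['position'],4),"press xy",np.round(topress(s['position']),4),"yaw",round(np.degrees(np.arctan2(X[1],X[0])),2),"F",np.round(s['contact_force'],1),"M",np.round(s['torque'],3),"gap",round(s['finger_gap'],4),"j7",round(s['joint_positions'][6],2))
def shift(tx,ty,tz,yaw):
    """tool-axis cm shift to reach world target"""
    from scipy.spatial.transform import Rotation as R
    s=read_state(); w,x,y,z=s['ee_rot']; r=R.from_quat([x,y,z,w])
    X=r.as_matrix()[:,0]; cur=np.degrees(np.arctan2(X[1],X[0]))
    print("shift cm",np.round(r.inv().apply(np.array([tx,ty,tz])-s['position'])*100,2),"turn",round(-(yaw-cur),1))
def world(u,v):
    c,s=np.cos(PY),np.sin(PY); return PO+np.array([c*u-s*v,s*u+c*v])
E
python3 - <<'E'
from h import *
f=np.load("top.npz"); book(f['p'],f['d'])
P=cloud("top",f['d']); p=f['p']; hsv=cv2.cvtColor(p,cv2.COLOR_RGB2HSV).astype(int)
m=(hsv[...,0]>100)&(hsv[...,0]<125)&(hsv[...,1]>120)&(abs(P[...,2]-.02)<.008)
m[:115]=m[205:]=0; m[:,:235]=m[:,335:]=0
print("base in press frame", topress(P[m]).min(0),topress(P[m]).max(0), np.median(P[m][:,2]))
where(); w=world(-.20,0); print(w); shift(w[0],w[1],.15,-1.6)
E
```

```text
near edge x at y=0 -0.1252 slope deg 5.04 y range [-0.0612  0.069 ]
base in press frame [-0.11193367 -0.11252076] [0.11391082 0.11014042] 0.01925120559231024
t 0.1 pos [ 0.1796 -0.5982  0.2409] press xy [-0.3985 -0.5015] yaw 16.72 F [-0.3 -0.7 -0.5] M [0.015 0.053 0.08 ] gap 0.0877 j7 -0.08
[ 0.39207798 -0.10241567]
shift cm [ 34.61 -41.36   9.15] turn 18.3
```

```bash
python3 -m handwheel '[[1,3,-4,0,2],[1,6,-7,0,4],[1,9,-11,0,6],[1,12,-14.5,0,8],[1,15,-18,0,10],[1,18,-21.5,0,12],[1,21,-25,0,14],[1,24,-29,0,16],[1,27,-32.5,0,18],[1,30,-36,0,18.3],[1,33,-39.5,2,18.3],[1,34.6,-41.4,5,18.3]]'; python3 -c "
from h import *
where(); w=world(-.175,0.0); shift(w[0],w[1],.047,-1.6)"
```

```text
clock: 1.3
position: [0.3943, -0.0994, 0.1925]
ee_rot: [0.0, 1.0, -0.012, 0.002]
contact_force: [0.1, -0.6, -0.6]
finger_gap: 0.0879
finger_force: 0.0
t 1.3 pos [ 0.3943 -0.0994  0.1925] press xy [-0.1979  0.003 ] yaw -1.4 F [ 0.1 -0.6 -0.6] M [-0.033 -0.039 -0.051] gap 0.0879 j7 -1.53
shift cm [ 2.22  0.3  14.57] turn 0.2
```

```bash
python3 -m handwheel '[[1,0,0,3,0],[1,0,0.3,7,0],[1,1,0.3,11,0],[1,2,0.3,13,0.2],[1,2.2,0.3,14,0.2],[1,2.2,0.3,14.5,0.2],[1,2.2,0.3,14.5,0.2]]'; python3 -c "
from h import *
where()
p,d=capture('top');cv2.imwrite('pics/pre.png',cv2.resize(p[100:250,200:400,::-1],(800,600),interpolation=cv2.INTER_CUBIC))"
```

```text
clock: 2.0
position: [0.4136, -0.1062, 0.0467]
ee_rot: [0.0, 1.0, -0.015, -0.0]
contact_force: [-0.2, -0.5, 0.4]
finger_gap: 0.0875
finger_force: 0.0
t 2.0 pos [ 0.4136 -0.1062  0.0467] press xy [-0.1784 -0.0031] yaw -1.78 F [-0.2 -0.5  0.4] M [ 0.011 -0.045  0.044] gap 0.0875 j7 -1.71
```

View pics/pre.png

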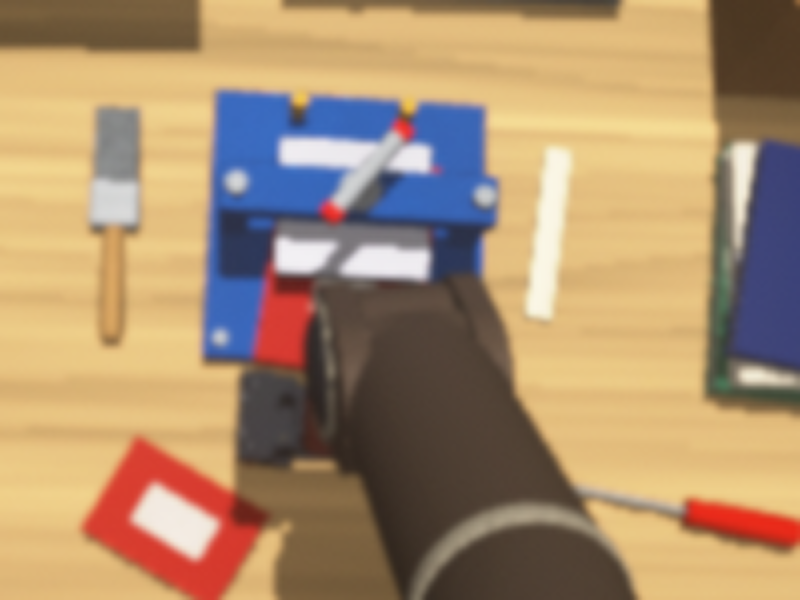

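The gripper is ahead of the mouth at (300,400), clear of everything. Now I'll push slowly.

```bash
python3 -m handwheel '[[1,1.5,-0.2,0,0],[1,2.6,-0.3,0,0],[1,3.2,-0.3,0,0],[1,3.6,-0.3,0,0],[1,4,-0.3,0,0],[1,4.3,-0.3,0,0],[1,4.6,-0.3,0,0],[1,4.9,-0.3,0,0],[1,5.2,-0.3,0,0],[1,5.5,-0.3,0,0],[1,5.8,-0.3,0,0],[1,5.8,-0.3,0,0]]'; python3 -c "
from h import *
where()"
python3 -m handwheel '[[1,0.2,0,0,0],[1,0.4,0,0,0],[1,0.6,0,0,0],[1,0.8,0,0,0],[1,1,0,0,0],[1,1.2,0,0,0],[1,1.2,0,0,0]]'; python3 -c "
from h import *
where()"
```

```text
clock: 3.25
position: [0.4729, -0.1048, 0.0467]
ee_rot: [-0.0, 1.0, -0.015, 0.001]
contact_force: [-0.8, -0.5, -1.2]
finger_gap: 0.0878
finger_force: 0.0
t 3.25 pos [ 0.4729 -0.1048  0.0467] press xy [-1.192e-01 -1.000e-04] yaw -1.76 F [-0.8 -0.5 -1.2] M [ 0.06   0.042 -0.021] gap 0.0878 j7 -1.73
clock: 3.95
position: [0.4846, -0.1051, 0.0467]
ee_rot: [-0.0, 1.0, -0.015, 0.0]
contact_force: [-1.0, -0.5, -0.1]
finger_gap: 0.0876
finger_force: 0.5
t 3.95 pos [ 0.4846 -0.1051  0.0467] press xy [-1.074e-01 -1.000e-04] yaw -1.76 F [-1.  -0.5 -0.1] M [0.046 0.251 0.048] gap 0.0876 j7 -1.73
```

```bash
for i in 1; do python3 -m handwheel '[[1,0.1,0,0,0],[1,0.2,0,0,0],[1,0.3,0,0,0],[1,0.4,0,0,0]]'; done; python3 -m handwheel '[[1,0.1,0,0,0],[1,0.2,0,0,0]]';python3 -m handwheel '[[1,0.1,0,0,0],[1,0.2,0,0,0]]'; python3 -c "
from h import *
where()"
```

```text
clock: 4.35
position: [0.4882, -0.1055, 0.0466]
ee_rot: [-0.0, 1.0, -0.016, 0.0]
contact_force: [-2.2, 0.0, 0.7]
finger_gap: 0.0876
finger_force: 1.0
clock: 4.55
position: [0.4902, -0.1056, 0.0466]
ee_rot: [-0.0, 1.0, -0.016, 0.0]
contact_force: [-1.9, 0.1, 0.3]
finger_gap: 0.0877
finger_force: 0.9
clock: 4.75
position: [0.4922, -0.1056, 0.0466]
ee_rot: [0.0, 1.0, -0.016, 0.0]
contact_force: [-2.8, 0.3, -0.1]
finger_gap: 0.0881
finger_force: 1.8
t 4.75 pos [ 0.4922 -0.1056  0.0466] press xy [-0.0999 -0.0004] yaw -1.78 F [-2.8  0.3 -0.1] M [0.029 0.721 0.004] gap 0.0881 j7 -1.73
```

Still sliding; continue in 1 mm steps, watching the force.

```bash
python3 -m handwheel '[[1,0.1,0,0,0],[1,0.2,0,0,0]]'|sed -n '2p;4p';python3 -m handwheel '[[1,0.1,0,0,0],[1,0.2,0,0,0]]'|sed -n '2p;4p'; python3 -m handwheel '[[1,0.1,0,0,0]]'|sed -n '2p;4p';python3 -c "
from h import *
where()
p,d=capture('top');cv2.imwrite('pics/push.png',cv2.resize(p[105:205,215:345,::-1],(780,600),interpolation=cv2.INTER_CUBIC))"
```

```text
position: [0.4923, -0.1056, 0.0465]
contact_force: [-9.9, -0.0, 7.1]
position: [0.4924, -0.1057, 0.0462]
contact_force: [-14.3, 1.3, 10.5]
position: [0.4924, -0.1057, 0.046]
contact_force: [-16.6, 1.5, 12.9]
t 5.25 pos [ 0.4924 -0.1057  0.046 ] press xy [-0.0997 -0.0005] yaw -1.78 F [-16.6   1.5  12.9] M [0.367 3.691 0.195] gap 0.0875 j7 -1.73
```

View pics/push.png

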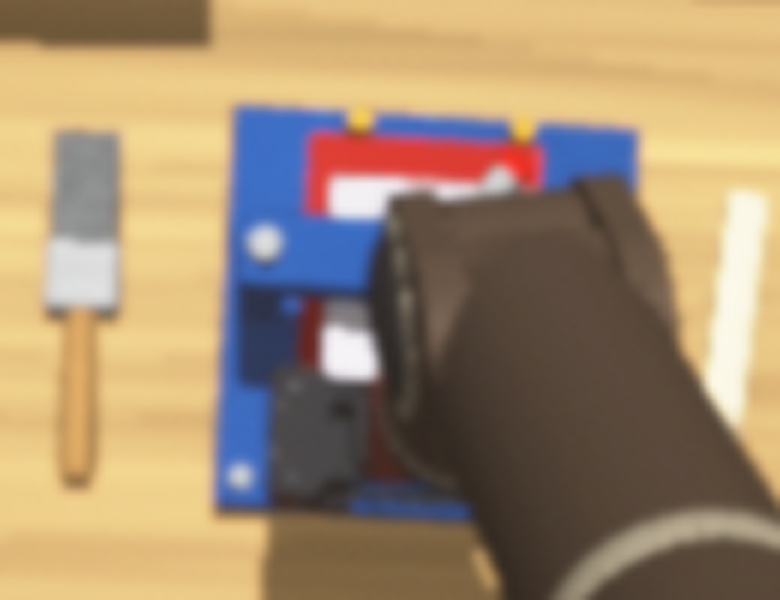

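The far edge of the book now lies along both brass stops, at (360,125) and (522,130), and the force rose sharply at the expected place. I'll back off, rise and check that it is square.

```bash
python3 -m handwheel '[[1,-0.3,0,0,0],[1,-2,0,0,0],[1,-5,0,0,0],[1,-8,0,-1,0],[1,-10,0,-5,-8],[1,-10,0,-10,-16],[1,-10,0,-15,-24],[1,-10,0,-20,-32],[1,-10,0,-20,-40],[1,-10,0,-20,-48],[1,-10,0,-20,-56],[1,-10,0,-20,-56]]'; python3 - <<'E'
from h import *
where()
p,d=capture('top');cv2.imwrite('pics/after.png',cv2.resize(p[105:205,215:345,::-1],(780,600),interpolation=cv2.INTER_CUBIC))
np.savez("after",p=p,d=d); book(p,d)
E
```

```text
clock: 6.5
position: [0.3977, -0.1027, 0.2472]
ee_rot: [0.001, 0.89, 0.457, 0.001]
contact_force: [-1.4, -0.1, -0.5]
finger_gap: 0.0877
finger_force: 0.0
t 6.5 pos [ 0.3977 -0.1027  0.2472] press xy [-0.1943 -0.0002] yaw 54.34 F [-1.4 -0.1 -0.5] M [-0.038 -0.074 -0.042] gap 0.0877 j7 -0.53
near edge x at y=0 0.0097 slope deg -63.70 y range [-0.0545  0.072 ]
```

View pics/after.png

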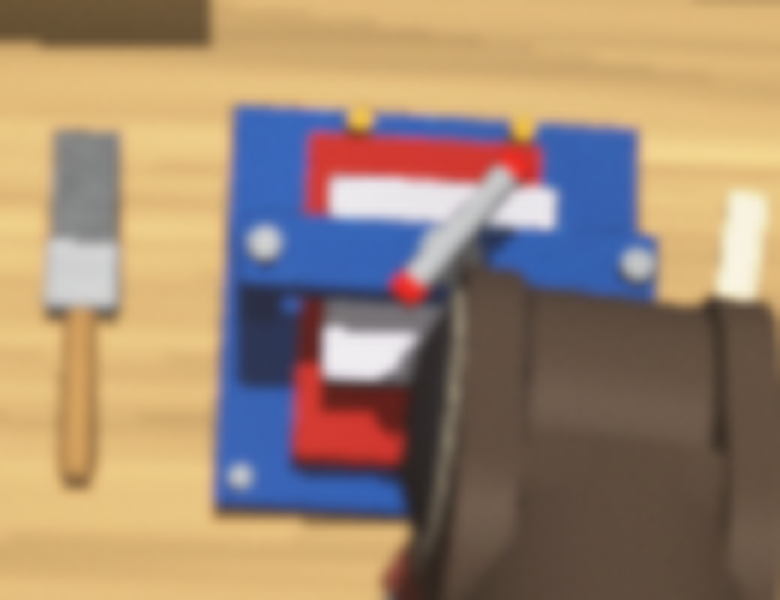

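The book looks square: its far edge runs from (310,133) to (543,145), parallel to the base and touching both pins. I'll quantify that and work out the move to the handle.

```bash
python3 - <<'E'
from h import *
f=np.load("after.npz"); p,d=f['p'],f['d']; hsv=cv2.cvtColor(p,cv2.COLOR_RGB2HSV).astype(int)
m=((hsv[...,0]<8)|(hsv[...,0]>172))&(hsv[...,1]>130)
def edge(m,z,sgn,lo,hi,rows):
    ys,xs=np.where(m); k=(ys>=rows[0])&(ys<rows[1])&(xs>=235)&(xs<335); q=topress(atz("top",np.c_[xs[k],ys[k]],z)); o=[]
    for b in np.arange(lo,hi,.006):
        s=q[(q[:,1]>b)&(q[:,1]<b+.006),0]
        if len(s): o.append((b+.003,sgn*(sgn*s).max()))
    o=np.array(o); a,c=np.polyfit(o[:,0],o[:,1],1); r=o[:,1]-a*o[:,0]-c
    print("edge x %.4f slope %.2f deg rms %.4f"%(c,np.degrees(np.arctan(a)),r.std()))
edge(m,.044,1,-.02,.06,(120,145))   # far edge of book, away from handle
edge(m,.044,-1,.015,.06,(165,190))  # near edge visible
b=(hsv[...,0]>100)&(hsv[...,0]<125)&(hsv[...,1]>120)
edge(b,.02,1,-.1,.1,(115,140))
w=PO; shift(w[0],w[1],.25,142)
E
```

```text
edge x 0.0885 slope 1.50 deg rms 0.0013
edge x -0.0932 slope 2.20 deg rms 0.0008
edge x 0.1096 slope 0.03 deg rms 0.0010
shift cm [10.98 16.04 -0.27] turn -88.0
```

```bash
cat >> h.py <<'E'
def sub(p,cols,rows,z,ch,name):
    """subpixel row of a half-level crossing of channel ch, per column, fit a line in the press frame"""
    px=[]
    for c in cols:
        v=ch(p[rows[0]:rows[1],c].astype(float)); l=(v.max()+v.min())/2; i=np.where((v[:-1]-l)*(v[1:]-l)<=0)[0]
        if len(i): i=i[0]; px.append((c,rows[0]+i+(l-v[i])/(v[i+1]-v[i])))
    q=topress(atz("top",px,z)); a,b=np.polyfit(q[:,1],q[:,0],1); r=q[:,0]-a*q[:,1]-b
    k=abs(r)<2*r.std()+1e-4; a,b=np.polyfit(q[k,1],q[k,0],1)
    print(name,"x0 %.4f slope %.2f rms %.4f n %d"%(b,np.degrees(np.arctan(a)),r[k].std(),k.sum()))
E
python3 - <<'E'
from h import *
f=np.load("after.npz")['p']; g=np.load("top.npz")['p']
rb=lambda v:v[:,0]-v[:,2]; b=lambda v:v[:,0]
sub(f,range(268,295),(124,131),.044,rb,"far book")
sub(f,range(266,282),(178,187),.02,rb,"near book bottom")
for c in(255,262): pass
sub(f,range(256,318),(118,127),.02,rb,"far base")
sub(g,range(256,318),(118,127),.02,rb,"far base g")
sub(g,range(254,264),(185,195),.02,rb,"near base left+right")
sub(g,list(range(254,262))+list(range(306,317)),(185,198),.02,rb,"near base")
sub(f,range(260,275),(139,145),.121,lambda v:v[:,2],"beam far?")
sub(g,list(range(262,280))+list(range(298,320)),(148,159),.121,lambda v:v[:,2],"beam near")
E
```

```text
far book x0 0.0926 slope 0.51 rms 0.0017 n 25
near book bottom x0 -0.0892 slope -0.25 rms 0.0001 n 15
far base x0 0.1153 slope -0.48 rms 0.0006 n 59
far base g x0 0.1153 slope -0.54 rms 0.0008 n 59
near base left+right x0 -0.1109 slope -3.04 rms 0.0005 n 9
near base x0 -0.1155 slope -0.09 rms 0.0003 n 19
beam far? x0 0.0272 slope -7.44 rms 0.0015 n 15
beam near x0 -0.0173 slope 0.03 rms 0.0004 n 39
```

The near edge is parallel to the press within 0.3° and in place, so the book is home and square. On to the handle.

```bash
python3 -m handwheel '[[1,2,3,0,-8],[1,4,6,0,-16],[1,6,9,0,-24],[1,8,12,0,-32],[1,10,14.5,0,-40],[1,11,16,0,-48],[1,11,16,0,-56],[1,11,16,0,-64],[1,11,16,0,-72],[1,11,16,0,-80],[1,11,16,0,-88],[1,11,16,0,-88]]'; python3 -m handwheel '[[1,0,0,0,0],[1,0,0,0,0]]' >/dev/null; python3 - <<'E'
from h import *
where(); shift(.592,-.1085,.168,142)
p,d=capture('scene');cv2.imwrite('pics/s2.png',cv2.resize(p[180:300,190:350,::-1],(800,600),interpolation=cv2.INTER_CUBIC))
E
```

```text
clock: 7.75
position: [0.5914, -0.1071, 0.2463]
ee_rot: [-0.0, 0.325, 0.946, 0.0]
contact_force: [-0.1, -0.3, 0.6]
finger_gap: 0.0876
finger_force: 0.0
t 7.95 pos [ 0.5913 -0.107   0.2466] press xy [-0.0007  0.001 ] yaw 141.96 F [-0.4  0.2  0.6] M [ 0.043 -0.13   0.04 ] gap 0.0879 j7 0.69
shift cm [-0.15 -0.08  7.86] turn -0.0
```

View pics/s2.png

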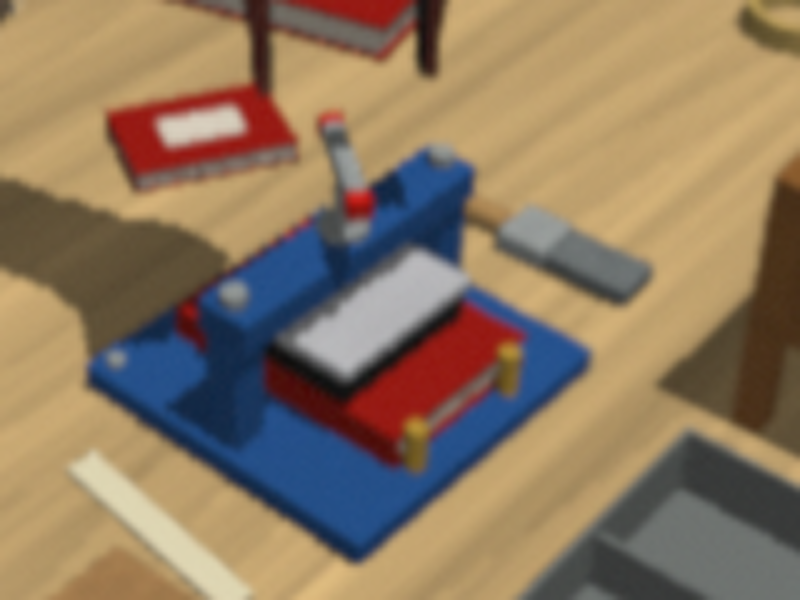

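The picture shows the book against both pins (415,440) and (508,370), and the fingers above and to either side of the handle. Now I'll descend and close.

```bash
python3 -m handwheel '[[1,-0.1,-0.1,3,0],[1,-0.1,-0.1,6,0],[1,-0.1,-0.1,7.5,0],[1,-0.1,-0.1,7.8,0],[0,-0.1,-0.1,7.8,0],[-0.4,-0.1,-0.1,7.8,0],[-0.6,-0.1,-0.1,7.8,0],[-1,-0.1,-0.1,7.8,0],[-1,-0.1,-0.1,7.8,0],[-1,-0.1,-0.1,7.8,0],[-1,-0.1,-0.1,7.8,0],[-1,-0.1,-0.1,7.8,0]]'; python3 -c "
from h import *
where()"
```

```text
clock: 9.2
position: [0.5914, -0.1083, 0.1687]
ee_rot: [0.0, 0.324, 0.946, 0.0]
contact_force: [-0.1, -0.4, 0.9]
finger_gap: 0.0271
finger_force: 0.0
t 9.2 pos [ 0.5914 -0.1083  0.1687] press xy [-0.0006 -0.0004] yaw 142.22 F [-0.1 -0.4  0.9] M [-0.047 -0.175 -0.028] gap 0.0271 j7 0.64
```

```bash
python3 -m handwheel '[[-1,0,0,0,0],[-1,0,0,0,0],[-1,0,0,0,0],[-1,0,0,0,0],[-1,0,0,0,0]]'; python3 -c "
from h import *
where()"
```

```text
clock: 9.7
position: [0.5925, -0.1068, 0.1687]
ee_rot: [0.001, 0.323, 0.946, 0.001]
contact_force: [4.8, 3.3, -3.1]
finger_gap: 0.0137
finger_force: 29.9
t 9.7 pos [ 0.5925 -0.1068  0.1687] press xy [0.0005 0.0012] yaw 142.26 F [ 4.8  3.3 -3.1] M [ 0.674 -1.064 -0.237] gap 0.0137 j7 0.64
```

```bash
python3 -m handwheel '[[-1,0,0.1,0,0],[-1,0,0.2,0,0],[-1,0,0.2,0,0]]' >/dev/null; python3 -c "
from h import *
where()"
python3 -m handwheel '[[-1,0,0,0,3],[-1,0,0,0,6],[-1,0,0,0,9]]'>/dev/null; python3 -c "
from h import *
where()"
python3 -m handwheel '[[-1,0,0,0,3],[-1,0,0,0,6],[-1,0,0,0,9]]'>/dev/null; python3 -c "
from h import *
where()"
```

```text
t 10.0 pos [ 0.5925 -0.1067  0.1687] press xy [0.0005 0.0013] yaw 142.21 F [0.1 0.9 0.5] M [ 0.187 -0.261 -0.178] gap 0.0139 j7 0.64
t 10.3 pos [ 0.5928 -0.1065  0.1687] press xy [0.0007 0.0016] yaw 133.16 F [ 2.6  0.8 -1.7] M [ 0.336 -0.53   0.292] gap 0.0137 j7 0.5
t 10.6 pos [ 0.5931 -0.1062  0.1687] press xy [0.001  0.0018] yaw 124.18 F [ 2.9  2.2 -2.5] M [ 0.35  -0.744  0.312] gap 0.0138 j7 0.36
```

```bash
cat > w.py <<'E'
from h import *
where()
E
for i in 1 2 3 4; do python3 -m handwheel '[[-1,0,0,0,3],[-1,0,0,0,6],[-1,0,0,0,9]]'>/dev/null; python3 w.py; done
```

```text
t 10.9 pos [ 0.5934 -0.106   0.1687] press xy [0.0014 0.002 ] yaw 115.19 F [ 4.2  2.2 -4. ] M [ 0.412 -1.021  0.27 ] gap 0.0138 j7 0.22
t 11.2 pos [ 0.5938 -0.1059  0.1687] press xy [0.0017 0.0021] yaw 106.19 F [ 6.6  2.9 -5.1] M [ 0.487 -1.361  0.338] gap 0.0137 j7 0.08
t 11.5 pos [ 0.5942 -0.1059  0.1687] press xy [0.0021 0.0022] yaw 97.19 F [ 8.2  2.7 -6.1] M [ 0.462 -1.676  0.309] gap 0.0136 j7 -0.06
t 11.8 pos [ 0.5946 -0.1058  0.1687] press xy [0.0025 0.0022] yaw 88.2 F [ 9.1  2.2 -7.6] M [ 0.422 -1.861  0.237] gap 0.0138 j7 -0.19
```

```bash
python3 -m handwheel '[[-1,0,0.2,0,3],[-1,0,0.22,0,6],[-1,0,0.23,0,9]]'>/dev/null; python3 w.py; for i in 2 3 4; do python3 -m handwheel '[[-1,0,0.01,0,3],[-1,0,0.02,0,6],[-1,0,0.04,0,9]]'>/dev/null; python3 w.py; done
```

```text
t 12.1 pos [ 0.595  -0.1059  0.1687] press xy [0.0029 0.0022] yaw 79.19 F [ 1.1  2.9 -0.8] M [ 0.543 -0.274  0.35 ] gap 0.0134 j7 -0.34
t 12.4 pos [ 0.5954 -0.106   0.1687] press xy [0.0033 0.0021] yaw 70.19 F [ 1.   2.3 -0.6] M [ 0.551 -0.258  0.305] gap 0.0138 j7 -0.47
t 12.7 pos [ 0.5958 -0.1061  0.1687] press xy [0.0037 0.002 ] yaw 61.19 F [ 1.4  2.1 -0.9] M [ 0.494 -0.198  0.307] gap 0.0136 j7 -0.61
t 13.0 pos [ 0.5961 -0.1064  0.1687] press xy [0.004  0.0017] yaw 52.19 F [ 0.7  1.5 -0.8] M [ 0.495 -0.233  0.319] gap 0.0138 j7 -0.75
```

```bash
for i in 1 2 3 4 5; do python3 -m handwheel '[[-1,0,0.01,0,3],[-1,0,0.02,0,6],[-1,0,0.04,0,9]]'>/dev/null; python3 w.py; done
```

```text
t 13.3 pos [ 0.5964 -0.1066  0.1687] press xy [0.0044 0.0015] yaw 43.2 F [0.4 2.  0.1] M [ 0.537 -0.183  0.358] gap 0.0137 j7 -0.89
t 13.6 pos [ 0.5966 -0.107   0.1686] press xy [0.0046 0.0012] yaw 34.2 F [ 1.2  1.  -0.3] M [ 0.445 -0.176  0.414] gap 0.0134 j7 -1.03
t 13.9 pos [ 0.5968 -0.1073  0.1687] press xy [0.0048 0.0008] yaw 25.2 F [ 1.   2.2 -0.5] M [ 0.476 -0.194  0.464] gap 0.0138 j7 -1.17
t 14.2 pos [ 0.597  -0.1077  0.1687] press xy [0.005  0.0005] yaw 16.2 F [-0.   2.2 -0.7] M [ 0.541 -0.119  0.446] gap 0.014 j7 -1.32
t 14.5 pos [ 0.5971 -0.1081  0.1687] press xy [0.0051 0.0001] yaw 7.21 F [ 0.6  3.  -0.2] M [ 0.424 -0.055  0.504] gap 0.0136 j7 -1.46
```

```bash
for i in 1 2 3 4; do python3 -m handwheel '[[-1,0,0,0,1]]'>/dev/null; python3 w.py | grep -o 'yaw.*'; done
```

```text
yaw 6.23 F [ 0.1  2.  -0.3] M [ 0.524 -0.121  0.407] gap 0.0139 j7 -1.47
yaw 5.29 F [ 0.3  2.7 -0.3] M [ 0.627 -0.088  0.464] gap 0.0136 j7 -1.49
yaw 4.24 F [ 0.2  2.7 -0.1] M [ 0.735 -0.087  0.473] gap 0.0136 j7 -1.5
yaw 3.2 F [1.  3.8 0.2] M [ 0.855 -0.034  0.432] gap 0.0137 j7 -1.52
```

The moment averages about 0.456 N m against about 0.30 in free turning. That is +0.15 N m, or about 60 N, with first touch about 1.5 rad back. I'll release and lift straight up.

```bash
python3 -m handwheel '[[0,0,0,0,0],[0,0,0,0,0],[0,0,0,0,0],[0.5,0,0,0,0],[0.5,0,0,0,0],[0.5,0,0,0,0],[0.5,0,0,0,0]]'; python3 -m handwheel '[[0.5,0,0,-1,0],[0.5,0,0,-3,0],[0.5,0,0,-6,0],[0.5,0,0,-10,0],[0.5,-4,0,-12,0],[0.5,-9,0,-12,0],[0.5,-14,0,-12,0],[0.5,-19,0,-12,0],[0.5,-22,0,-12,0],[0.5,-22,0,-12,0]]'; python3 - <<'E'
from h import *
where()
p,d=capture('top');cv2.imwrite('pics/end.png',cv2.resize(p[105:205,215:345,::-1],(780,600),interpolation=cv2.INTER_CUBIC))
E
```

```text
clock: 15.6
position: [0.5971, -0.1089, 0.1686]
ee_rot: [0.0, 1.0, 0.028, 0.0]
contact_force: [-0.0, 0.1, -0.6]
finger_gap: 0.0645
finger_force: 0.0
clock: 16.6
position: [0.3742, -0.1217, 0.2897]
ee_rot: [0.001, 1.0, 0.027, 0.0]
contact_force: [0.8, 0.4, 0.6]
finger_gap: 0.0656
finger_force: 0.0
t 16.6 pos [ 0.3742 -0.1217  0.2897] press xy [-0.2173 -0.0198] yaw 3.09 F [0.8 0.4 0.6] M [ 0.054 -0.05   0.018] gap 0.0656 j7 -1.32
```

View pics/end.png

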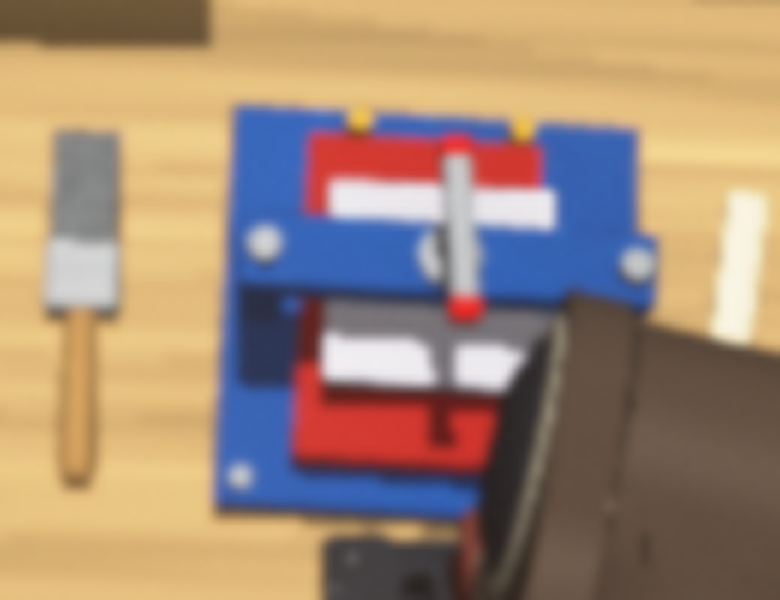

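The handle stayed turned at (460,230), the book is still square on the stops at (360,125) and (522,130), and the gripper is clear.

```bash
python3 -c "
from bench import *
print(close_job())"
```

```text
the job is handed in; nothing more can be done
None
```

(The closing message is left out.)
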